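# Tip the dice into the dish and open the safety-capped cleaner

## Task

Get ready to wash the dice: lift the hinged wooden tray by its steel bar so that all four dice slide off into the glass dish, then lower the tray back flat. Then open the cleaner bottle: press its safety cap down, turn it anticlockwise (seen from above) while pressed until it comes free, and lift it straight up. Finish still holding the cap level, about 6 cm clear above the bottle's neck, without letting go or putting it down; leave the two mugs and the dish where they stand.

Things in the scene. Friction and masses are not known exactly. Their poses are not given: they have to be found in the camera images.
- stand: fixed wooden stand (110 x 110 mm foot, 70 mm high) that carries the tip tray. Origin under its centre on the work surface; its x axis points level from the tray's bar towards the dish, z up
- tip_tray (a joint): angle of the wooden tip tray about its level hinge: 0 flat, grows as the bar end is lifted, stop at 1.1 rad; falls back slowly when let go. 140 x 96 mm, about 220 g, floor top at 75 mm height when flat, walls to 94 mm on three sides, open towards the dish, 25 mm past the hinge. Dice slide from about 0.45 to 0.65 rad
- tray_bar (a point): middle of the tray's steel grip bar: 10 mm diameter, 84 mm long, level and parallel to the hinge (along the stand's y axis), 40 mm behind the tray's rear wall, 82 mm above the work surface when flat, at (-0.110, 0, 0.082) m in the stand's frame. Its round bar can turn between the fingertips as the tray tips
- tray_hinge (a point): middle of the tray's hinge line, at (0.045, 0, 0.070) m in the stand's frame; the bar moves on a circle of 155 mm about it, and the hinge line runs along the stand's y axis
- dish: loose heavy round glass dish, 136 mm across, 34 mm high, walls 7 mm, floor 8 mm thick, standing just past the tray's open end. Origin under its centre
- die0: one of four alike white dice with dark pips, 20 mm cubes of 12 g, lying on the tray at the start. Origin at the centre of the face it first lies on
- die1: one of four alike white dice with dark pips, 20 mm cubes of 12 g, lying on the tray at the start. Origin at the centre of the face it first lies on
- die2: one of four alike white dice with dark pips, 20 mm cubes of 12 g, lying on the tray at the start. Origin at the centre of the face it first lies on
- die3: one of four alike white dice with dark pips, 20 mm cubes of 12 g, lying on the tray at the start. Origin at the centre of the face it first lies on
- bottle: grey round cleaner bottle (72 mm diameter) wedged in a square wooden holder that is fixed to the work surface: neither turns nor moves. Origin under its centre on the work surface, z up. The top of its 30 mm neck is 148 mm above the work surface; a sprung pad on the neck pushes the cap up. Three small lugs on the neck hold the cap
- cap: black round ribbed push-and-turn safety cap, 54 mm diameter, 28 mm high, 30 g, loose but locked on the bottle's neck. Origin at the centre of its underside, z up, 132 mm above the work surface when locked. Held down, it turns anticlockwise (from above) 40 to 80 degrees (60 is best, stop at about 82), then lifts straight off; it does not turn clockwise
- mug_a: white ceramic mug, 80 mm diameter, 90 mm high, standing to the left; not part of the job. Origin under its centre
- mug_b: like mug_a, standing to the right
- cap_top (a point): centre of the cap's flat top, 28 mm above its underside. The cap cannot turn until pushed down at least 3.5 mm against a spring (5 to 6 mm is best, stop at about 6; it takes about 4 N at first, 7 N at 4 mm, 8.5 N at 6 mm) and kept down while turning
There are look-alikes about, which are no part of the job. Leave any orange or pink look-alike of the stand alone.

How it is judged (in metres and radians):
On the way, in this order (a step that is already met when the one before it is completed fails the run):
1. all four dice are in the glass dish (horizontal distance between each of die0, die1, die2, die3 and dish below 0.065 m and height (world z) of each of die0, die1, die2, die3 below 0.06 m), for 0.2 s.
2. the cap is pressed down on the bottle by at least 2 mm (z of cap in the frame of bottle below 0.13 m), for 0.1 s.
At the end, for the whole second after the job is handed in: All four dice lie in the glass dish (within 65 mm of its axis, below 60 mm), the tray is back flat (below 0.12 rad), and the fingers hold the cap still, upright within 0.3 rad, off the bottle, its underside 30 to 120 mm above the neck's top and within 30 mm of its axis (all of step 1 and value of joint tip_tray below 0.12 rad and z of cap in the frame of bottle between 0.178 and 0.268 m and horizontal distance between cap and bottle below 0.03 m and angle between cap's own z axis and vertical below 0.3 rad and contact force between cap and the fingers above 0.5 N and contact force between cap and bottle below 0.1 N and linear speed of cap below 0.03 m/s); the arm keeps its last pose, push and grip.
It fails at once if a mug is pushed away or tipped (distance of mug_a from where it was at the start of the episode above 0.03 m or angle between mug_a's own z axis and vertical above 0.5 rad).
It fails at once if a mug is pushed away or tipped (distance of mug_b from where it was at the start of the episode above 0.03 m or angle between mug_b's own z axis and vertical above 0.5 rad).
It fails at once if the dish is pushed away or tipped (distance of dish from where it was at the start of the episode above 0.03 m or angle between dish's own z axis and vertical above 0.5 rad).
It also fails if it takes over 58 s, if anything falls off the work surface, if the arm or the gripper's body presses on something with over 40 N, if the wrist force passes 120 N, or if a joint passes its speed limit or range.

## Robot

A 6-joint arm with a two-finger parallel gripper is mounted at the origin on the work surface. World frame = base frame: x ahead of the robot, y to its left, z up, the work surface at z = 0. Lengths are in mm, angles in degrees, forces in N, time in s.
With the tool pointing down it reaches from about 300 to 875 mm from the base axis. Payload 6.4 kg.
Tool frame: the origin (TCP) lies midway between the tips of the shut fingers; the grasp point (between the pads) lies 19 mm behind it; x points along the fingers, y is the direction in which the jaws open and shut, and the axes are right-handed (so a half turn about x gives the same grasp; the last joint's range is limited). The gripper opens to 88 mm and grips with 3 to 60 N. Pads are 18 mm wide; open, the fingers measure 123 mm over their backs; the gripper's body (75 mm by 187 mm) begins 45 mm behind the grasp point.
Start: joints at [-76.622, 10.359, 92.074, -0, 77.567, -11.82], TCP at [244.828, -520.288, 201.914] pointing down, gripper open.
Joint ranges: [-171.53, 171.53], [-51.25, 118.39], [17.06, 147.69], [-65.23, 245.23], [0, 150.52], [-178.68, 178.68]. Speed limits (degrees/s): [147.25, 147.25, 172.46, 180, 180, 180].

## Interface

Orientations are given as a 3x3 rotation matrix whose columns are the frame's x, y, z axes.
In Python, from station import r gives the robot as it stands.
- The arm moves only by the shell command python3 -m creep 'ROWS' [FORCE]. ROWS is JSON, a list of rows, each an object with "slide": the shift along the tool's x, y, z in cm, a list of three; "delta_rot": the turn, a rotation vector about the tool's x, y, z in rad, a list of three; "hand": the closure, from -1 (fully open) to 1 (shut), so that 0 is half open. A call has 1 to 10 rows; each row shifts and turns the commanded pose from where the row before left it, along the tool's axes as they then stand; what a row does not reach is not made up. A row lasts 1/8 s, in which the tool goes at most 62.5 mm and 10.7 degrees, less where a joint would pass 70% of its speed; a pose out of reach is approached as far as the arm can. A call with a gripper value outside its range is refused whole. The fingers move at their own pace and stop on an object; FORCE is the grip in N (left out, the last holds). Time passes only in rows, so rows that do not move let the fingers close. It gives the time, the measured TCP pose, the force and the opening at its end, in the units of the state.
- r.sense(): the state, without advancing time (a new reading comes with each control period).
- r.read_camera(name): name is "scene" or "side" or "wrist"; returns a dict with "frame" (480x640x3 uint8, red, green, blue), "K" (3x3 intrinsics, pixels), "R" (3x3) and "t" (3): a world point X has camera coordinates R X + t. Camera axes: x right, y down, z forward; pixel columns grow to the right and rows downward; lengths in mm; the calibration is good to about 2 mm. A picture is of the moment at which its call begins. There is no depth.
- r.sign_off(): hands the job in, once; it reports no verdict.
The state is a dict: "clock": time; "joint_pos": joint angles; "qvel": joint speeds; "joint_efforts": joint torques, N m; "ee_pos": TCP position; "eef_rot": TCP orientation; "force": force on the tool from outside, world axes, zero at the start; "wrist_torque": the same for the moment, N m; "grip_width": opening from 0.0 (shut) to 1.0 (fully open).
Only numpy, scipy, OpenCV 4.12 (cv2) and the standard library are available. Lean on these libraries where they do the work, as an engineer would, in place of code of your own. Each camera call takes 0.05 s, during which the arm holds its last target.

## Working session

There is one attempt and no reset: what is moved stays moved. The work goes in short steps, Python scripts to look and compute and a shell command to move; the robot and the scene stay as the last step left them, time stands still between calls to the robot, and variables do not carry over. Pictures are saved under pics/ and viewed, and the job is handed in when it is done.

```bash
mkdir -p pics; ls; python3 - <<'E'
from station import r
import cv2,json
s=r.sense()
print({k:s[k] for k in ('clock','ee_pos','eef_rot','force','grip_width')})
for n in ('scene','side','wrist'):
    c=r.read_camera(n); cv2.imwrite(f'pics/{n}0.png',cv2.cvtColor(c['frame'],cv2.COLOR_RGB2BGR))
    print(n,c['K'],c['R'],c['t'])
E
```

```text
pics
{'clock': 0.0, 'ee_pos': array([ 244.6758299 , -519.70611453,  201.05616504]), 'eef_rot': array([[-3.57316775e-04,  4.25676257e-01, -9.04875459e-01],
       [ 1.61599568e-03, -9.04874090e-01, -4.25676250e-01],
       [-9.99998630e-01, -1.61437610e-03, -3.64564302e-04]]), 'force': array([-1.06998469,  0.74810584,  0.67235232]), 'grip_width': 0.9968839950388028}
scene [[491.19975231   0.         313.01239922]
 [  0.         491.19975231 247.48677125]
 [  0.           0.           1.        ]] [[-0.28063005  0.95981301 -0.00239951]
 [ 0.74852076  0.2172862  -0.6265009 ]
 [-0.60080234 -0.17761106 -0.779417  ]] [ 144.8415438  -281.08173972 1543.04877088]
side [[478.46024139   0.         322.15425111]
 [  0.         478.46024139 243.53721191]
 [  0.           0.           1.        ]] [[-0.86187369 -0.50658542  0.0233445 ]
 [-0.30162212  0.47506828 -0.82664033]
 [ 0.4076737  -0.71950076 -0.56224621]] [393.36136715 244.17015257 939.66000916]
wrist [[375.21134119   0.         321.31173727]
 [  0.         375.21134119 235.31744069]
 [  0.           0.           1.        ]] [[ 0.42571402 -0.90485648 -0.00152458]
 [-0.87469035 -0.41195182  0.25536735]
 [-0.23169886 -0.10737992 -0.9668429 ]] [-573.83316262  -34.17576732  389.04649372]
```

View pics/scene0.png

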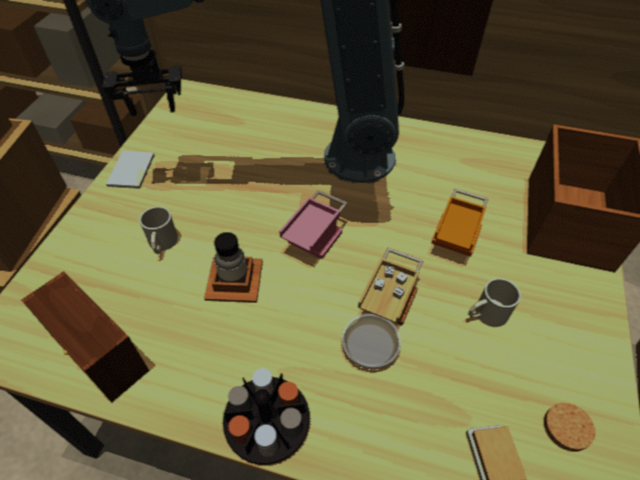

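View pics/side0.png

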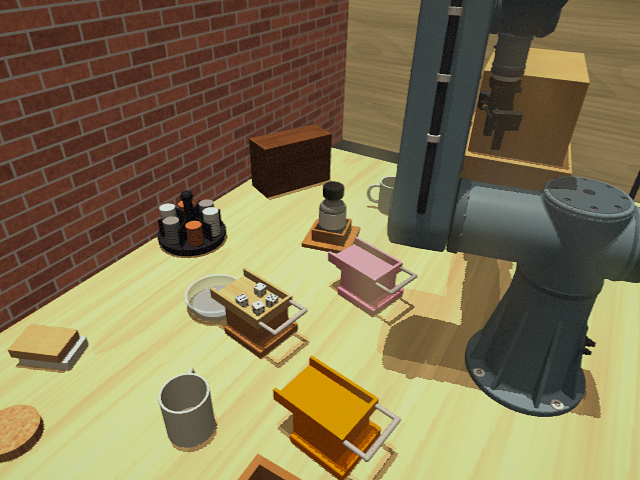

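View pics/wrist0.png

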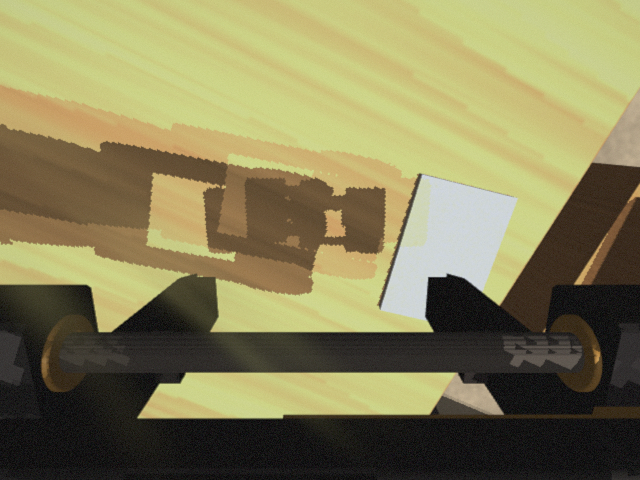

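The wooden tray with four dice is at about (392,285) in the scene view and (255,310) in the side view. The dish is at (371,342) and the cap at (227,243). The pink and orange trays are decoys. I'll zoom in to measure.

```bash
python3 - <<'E'
import cv2
a=cv2.imread('pics/scene0.png'); b=cv2.imread('pics/side0.png')
cv2.imwrite('pics/z1.png',cv2.resize(a[240:380,330:450],None,fx=5,fy=5,interpolation=cv2.INTER_CUBIC)[:600])
cv2.imwrite('pics/z2.png',cv2.resize(b[260:380,180:320],None,fx=5,fy=5,interpolation=cv2.INTER_CUBIC))
c=cv2.resize(a[225:305,195:275],None,fx=5,fy=5,interpolation=cv2.INTER_CUBIC)
d=cv2.resize(b[175:255,295:375],None,fx=5,fy=5,interpolation=cv2.INTER_CUBIC)
cv2.imwrite('pics/z3.png',cv2.hconcat([c,d]))
E
```

```text
(no output)
```

View pics/z1.png

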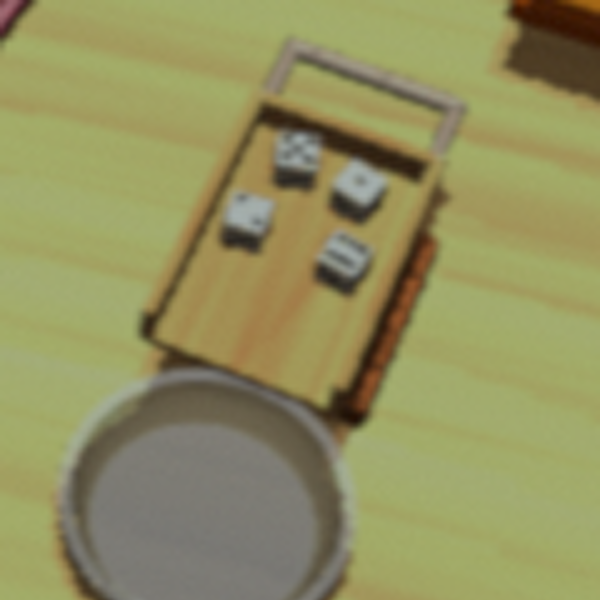

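View pics/z2.png

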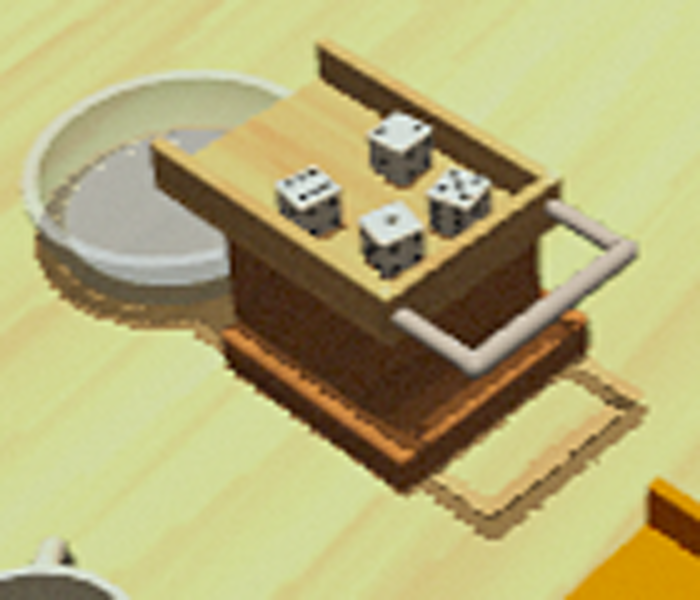

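View pics/z3.png

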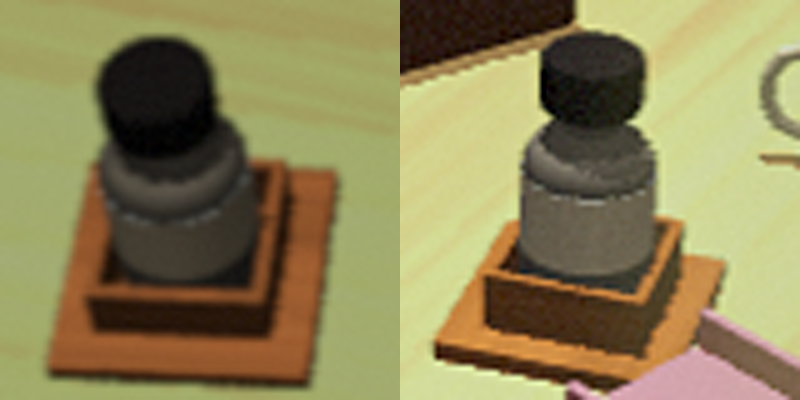

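```bash
cat > h.py <<'E'
import numpy as np, cv2
from station import r
def ray(c,uv):
    d=c['R'].T@np.linalg.solve(c['K'],np.array([uv[0],uv[1],1.]));return -c['R'].T@c['t'],d
def onz(c,uv,z):
    o,d=ray(c,uv);return o+d*(z-o[2])/d[2]
def tri(obs):
    A=0;b=0
    for c,uv in obs:
        o,d=ray(c,uv);d=d/np.linalg.norm(d);P=np.eye(3)-np.outer(d,d);A=A+P;b=b+P@o
    X=np.linalg.solve(A,b);res=[np.linalg.norm(np.cross(ray(c,uv)[1]/np.linalg.norm(ray(c,uv)[1]),X-ray(c,uv)[0])) for c,uv in obs]
    return X,res
def proj(c,X):
    p=c['K']@(c['R']@np.asarray(X,float)+c['t']);return p[:2]/p[2]
E
python3 - <<'E'
from h import *
np.set_printoptions(precision=1,suppress=True)
s=r.read_camera('scene');d=r.read_camera('side')
f=lambda x,y,ox,oy:((x+.5)/5-.5+ox,(y+.5)/5-.5+oy)
sR=f(292,45,330,240);sL=f(462,108,330,240);dR=f(632,248,180,260);dL=f(475,364,180,260)
R,e1=tri([(s,sR),(d,dR)]);L,e2=tri([(s,sL),(d,dL)])
print('bar R',R,e1,'L',L,e2,'len',np.linalg.norm(R-L))
for nm,c,a,b in (('scene',s,sR,sL),('side',d,dR,dL)):
    a,b=onz(c,a,82),onz(c,b,82);print(nm,a,b,np.linalg.norm(a-b),(a+b)/2,np.degrees(np.arctan2(*(a-b)[[0,1]][::-1])))
# tray rim corners z=94: scene
for n,p in (('rearR',(265,100)),('rearL',(440,158)),('frontR',(150,318)),('frontL',(355,405))):
    print(n,onz(s,f(*p,330,240),94))
# tray rim from side
for n,p in (('rearR',(557,184)),('rearL',(390,297)),('frontR',(320,42)),('frontL',(155,143))):
    print('side',n,onz(d,f(*p,180,260),94))
# dish rim ellipse
for n,c,box,gr in (('scene',s,(195,225,275,305),0),('side',d,(295,175,375,255),0)):
    im=c['frame'];x0,y0,x1,y1=box;m=(im[y0:y1,x0:x1].max(2)<48).astype(np.uint8)
    k,lab,st,ce=cv2.connectedComponentsWithStats(m)
    i=1+np.argmax(st[1:,4]);print(n,'cap',st[i]+np.array([x0,y0,0,0,0]),ce[i]+[x0,y0])
    ys,xs=np.where(lab==i);
    print(onz(c,ce[i]+[x0,y0],146))
E
```

```text
bar R [402.4 159.   83.2] [np.float64(0.2681396051045082), np.float64(0.26813960510462215)] L [417.9 244.5  83.6] [np.float64(0.7188738452659194), np.float64(0.718873845265972)] len 86.99312025221042
scene [401.6 159.1  82. ] [417.2 245.2  82. ] 87.47444208567195 [409.4 202.2  82. ] -100.23610473673052
side [403.1 157.5  82. ] [418.7 242.4  82. ] 86.39384599896306 [410.9 200.   82. ] -100.45268265103489
rearR [448.3 153.6  94. ]
rearL [459.1 239.   94. ]
frontR [583.2 128.2  94. ]
frontL [601.7 223.8  94. ]
side rearR [441.6 152.5  94. ]
side rearL [458.9 240.1  94. ]
side frontR [579.7 128.6  94. ]
side frontL [594.  217.8  94. ]
scene cap [215 233  27  28 552] [227.1 246.7]
[ 552.  -195.5  146. ]
side cap [295 175  34  14 304] [308.5 179.7]
[ 629.8 -216.8  146. ]
```

```bash
python3 - <<'E'
from h import *
np.set_printoptions(precision=1,suppress=True)
s=r.read_camera('scene');d=r.read_camera('side')
res=[]
for n,c,box in (('scene',s,(205,225,250,262)),('side',d,(318,178,350,210))):
    im=c['frame'];x0,y0,x1,y1=box
    for th in (35,42,50):
        m=(im[y0:y1,x0:x1].max(2)<th).astype(np.uint8)
        k,lab,st,ce=cv2.connectedComponentsWithStats(m)
        i=1+np.argmax(st[1:,4]);print(n,th,st[i]+np.array([x0,y0,0,0,0]),ce[i]+[x0,y0],onz(c,ce[i]+[x0,y0],146))
# predict cap extents for candidate
def ext(c,x,y):
    t=np.linspace(0,6.283,60);P=np.array([proj(c,(x+27*np.cos(a),y+27*np.sin(a),z)) for a in t for z in (132,160)])
    return P.min(0),P.max(0)
for q in ((552,-195),(550,-200),(555,-195)):
    print(q,ext(s,*q),ext(d,*q))
# holder base corners scene & side
f=lambda x,y,ox,oy:((x+.5)/5-.5+ox,(y+.5)/5-.5+oy)
E
```

```text
scene 35 [215 233  25  26 462] [226.5 245.4] [ 548.7 -198.3  146. ]
scene 42 [215 233  26  28 531] [227.  246.5] [ 551.6 -196.   146. ]
scene 50 [215 233  27  28 557] [227.1 246.8] [ 552.2 -195.5  146. ]
side 35 [323 187  19  14 145] [330.4 194.2] [ 541.1 -178.2  146. ]
side 42 [323 185  20  16 187] [331.9 194.1] [ 537.9 -180.6  146. ]
side 50 [323 182  21  20 267] [331.9 192.3] [ 542.9 -189.3  146. ]
(552, -195) (array([214.5, 233.9]), array([239.8, 259.7])) (array([319.2, 180.7]), array([340.7, 200.4]))
(550, -200) (array([212.9, 232.8]), array([238.1, 258.6])) (array([320.9, 180.2]), array([342.3, 199.8]))
(555, -195) (array([214. , 234.8]), array([239.3, 260.7])) (array([318.2, 180.4]), array([339.7, 200.1]))
```

```bash
python3 -m creep '[{"slide":[0,-4.7,-3.7],"delta_rot":[0,0,0],"hand":0.4},{"slide":[0,-4.7,-3.7],"delta_rot":[0,0,0],"hand":0.4},{"slide":[0,-4.7,-3.7],"delta_rot":[0,0,0],"hand":0.4},{"slide":[0,-4.7,-3.7],"delta_rot":[0,0,0],"hand":0.4},{"slide":[0,-4.7,-3.7],"delta_rot":[0,0,0],"hand":0.4},{"slide":[0,-4.7,-3.7],"delta_rot":[0,0,0],"hand":0.4},{"slide":[0,-4.7,-3.7],"delta_rot":[0,0,0],"hand":0.4},{"slide":[0,-4.7,-3.7],"delta_rot":[0,0,0],"hand":0.4},{"slide":[0,-4.7,-3.7],"delta_rot":[0,0,0],"hand":0.4},{"slide":[0,-4.7,-3.7],"delta_rot":[0,0,0],"hand":0.4}]' 12
python3 -m creep '[{"slide":[0,0,0],"delta_rot":[-0.16,0,0],"hand":0.4},{"slide":[0,0,0],"delta_rot":[-0.16,0,0],"hand":0.4},{"slide":[0,0,0],"delta_rot":[-0.16,0,0],"hand":0.4},{"slide":[0,0,0],"delta_rot":[-0.16,0,0],"hand":0.4},{"slide":[0,0,0],"delta_rot":[-0.16,0,0],"hand":0.4},{"slide":[0,0,0],"delta_rot":[-0.15,0,0],"hand":0.4}]'
```

```text
clock: 1.6
ee_pos: [379.9, 64.5, 202.5]
eef_rot: [[0.002, 0.426, -0.905], [-0.0, -0.905, -0.426], [-1.0, 0.001, -0.002]]
force: [0.6, -0.5, 0.7]
grip_width: 0.302
clock: 2.35
ee_pos: [379.5, 62.5, 202.0]
eef_rot: [[0.0, 0.985, -0.175], [-0.0, -0.175, -0.985], [-1.0, 0.0, -0.0]]
force: [-0.3, 0.3, 0.2]
grip_width: 0.301
```

```bash
python3 -m creep '[{"slide":[0,0.2,-4.8],"delta_rot":[0,0,0],"hand":0.4},{"slide":[0,0.2,-4.8],"delta_rot":[0,0,0],"hand":0.4},{"slide":[3,0.2,-4.6],"delta_rot":[0,0,0],"hand":0.4},{"slide":[3,0,0],"delta_rot":[0,0,0],"hand":0.4}]'
python3 - <<'E'
from h import *
c=r.read_camera('wrist');cv2.imwrite('pics/w1.png',cv2.cvtColor(c['frame'],cv2.COLOR_RGB2BGR))
np.set_printoptions(precision=1,suppress=True)
print(r.sense()['ee_pos'])
for p in ((402.4,159,82),(417.9,244.5,82),(410.2,201.2,82)): print(proj(c,p))
E
```

```text
clock: 2.85
ee_pos: [411.5, 203.7, 141.5]
eef_rot: [[0.002, 0.984, -0.176], [0.001, -0.176, -0.984], [-1.0, 0.001, -0.001]]
force: [-0.5, 0.0, 0.7]
grip_width: 0.301
[408.2 201.9 137.2]
[319.  301.2]
[319.  176.3]
[319.2 242.3]
```

View pics/w1.png

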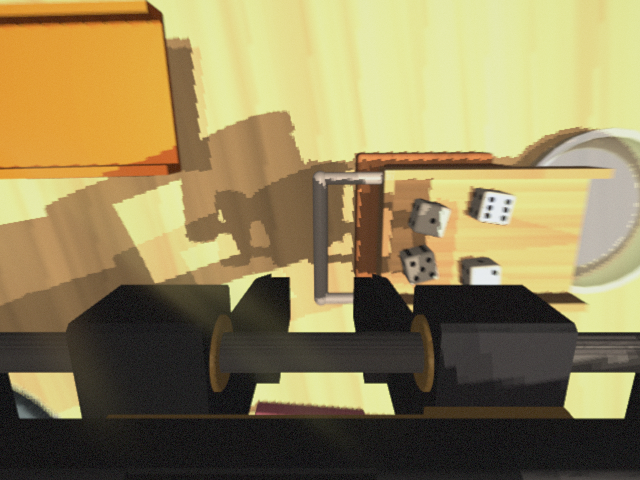

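```bash
python3 -m creep '[{"slide":[3,0,0],"delta_rot":[0,0,0],"hand":0.4},{"slide":[2.5,0,0],"delta_rot":[0,0,0],"hand":0.4},{"slide":[1.3,0,0],"delta_rot":[0,0,0],"hand":0.4},{"slide":[0.7,0,0],"delta_rot":[0,0,0],"hand":0.4},{"slide":[0,0,0],"delta_rot":[0,0,0],"hand":0.4}]'
python3 - <<'E'
from h import *
c=r.read_camera('wrist');cv2.imwrite('pics/w2.png',cv2.cvtColor(c['frame'],cv2.COLOR_RGB2BGR))
c=r.read_camera('side');cv2.imwrite('pics/s2.png',cv2.resize(cv2.cvtColor(c['frame'],cv2.COLOR_RGB2BGR)[180:400,160:440],None,fx=2.7,fy=2.7))
np.set_printoptions(precision=1,suppress=True)
for i in range(2): print(r.sense()['ee_pos'],r.sense()['force'])
E
```

```text
clock: 3.52
ee_pos: [411.2, 201.0, 67.2]
eef_rot: [[0.0, 0.984, -0.18], [0.0, -0.18, -0.984], [-1.0, 0.0, -0.0]]
force: [-0.5, 0.1, 0.6]
grip_width: 0.301
[411.7 201.2  67.7] [ 0.1 -0.1 -0.4]
[411.7 201.2  67.7] [ 0.1 -0.1 -0.4]
```

View pics/s2.png

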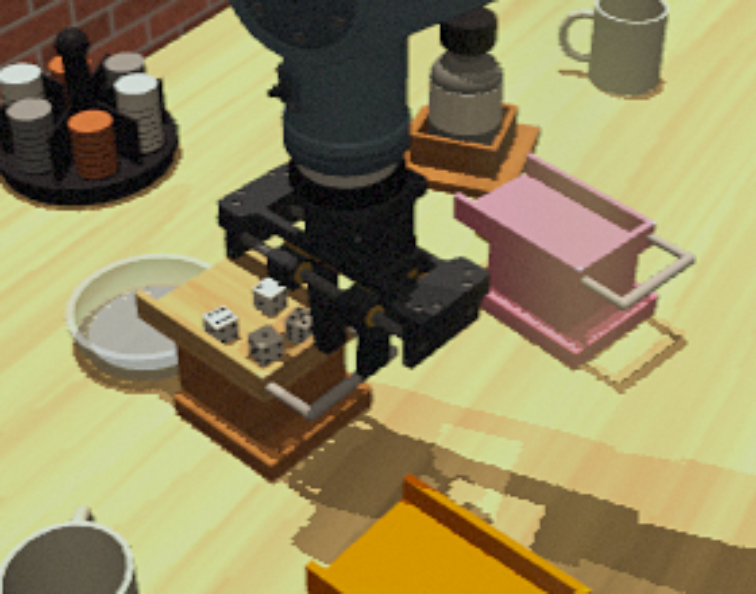

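View pics/w2.png

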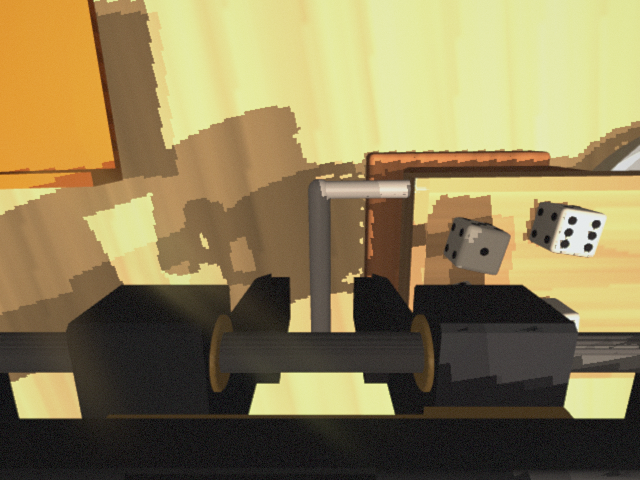

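The bar runs down at u≈320, midway between the fingers (290 and 355). Lower it a little more and close.

```bash
python3 -m creep '[{"slide":[0.3,0,0],"delta_rot":[0,0,0],"hand":0.4},{"slide":[0,0,0],"delta_rot":[0,0,0],"hand":1},{"slide":[0,0,0],"delta_rot":[0,0,0],"hand":1},{"slide":[0,0,0],"delta_rot":[0,0,0],"hand":1},{"slide":[0,0,0],"delta_rot":[0,0,0],"hand":1}]' 15
python3 - <<'E'
import numpy as np
R=155.5;a0=np.arctan2(12,155)
p=lambda t:np.array([-R*np.cos(t+a0),R*np.sin(t+a0)])
prev=p(0)
for t in np.r_[.1:1.0:.1]:
    q=p(t);print(round(t,2),'y(cm) %.2f x(cm) %.2f'%((q-prev)[0]/10,-(q-prev)[1]/10));prev=q
E
```

```text
clock: 4.25
ee_pos: [411.0, 201.1, 64.0]
eef_rot: [[0.0, 0.984, -0.18], [0.0, -0.18, -0.984], [-1.0, 0.0, -0.0]]
force: [0.2, 0.5, -0.1]
grip_width: 0.009
0.1 y(cm) 0.20 x(cm) -1.54
0.2 y(cm) 0.35 x(cm) -1.51
0.3 y(cm) 0.50 x(cm) -1.47
0.4 y(cm) 0.64 x(cm) -1.41
0.5 y(cm) 0.78 x(cm) -1.34
0.6 y(cm) 0.91 x(cm) -1.26
0.7 y(cm) 1.03 x(cm) -1.16
0.8 y(cm) 1.14 x(cm) -1.05
0.9 y(cm) 1.24 x(cm) -0.93
```

The opening is about 1 mm, too small for a 10 mm bar. I'll look before moving.

```bash
python3 - <<'E'
from h import *
c=r.read_camera('wrist');w=cv2.cvtColor(c['frame'],cv2.COLOR_RGB2BGR);cv2.imwrite('pics/w3.png',w)
c=r.read_camera('side');cv2.imwrite('pics/s3.png',cv2.resize(cv2.cvtColor(c['frame'],cv2.COLOR_RGB2BGR)[260:370,220:360],None,fx=5.4,fy=5.4,interpolation=cv2.INTER_CUBIC))
print(r.sense()['grip_width'],r.sense()['force'])
E
```

```text
0.005086057489090191 [-0.47722488 -0.10400394  0.23311902]
```

View pics/s3.png

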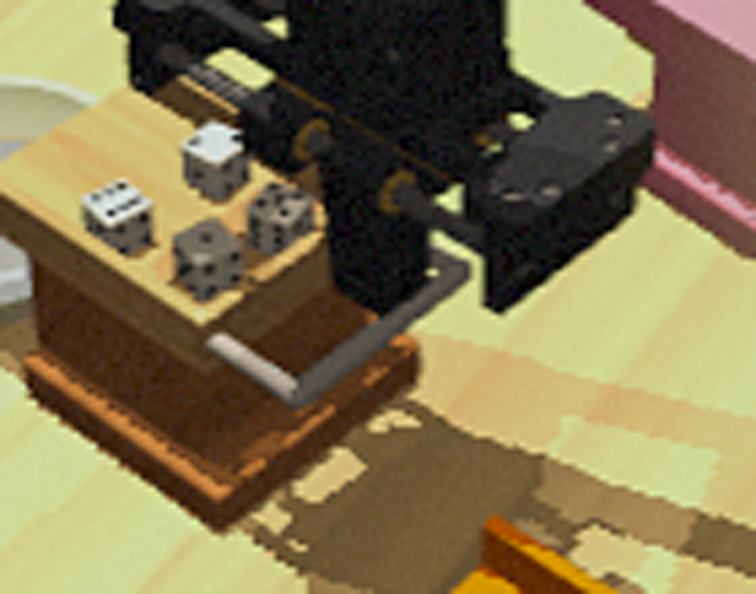

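View pics/w3.png

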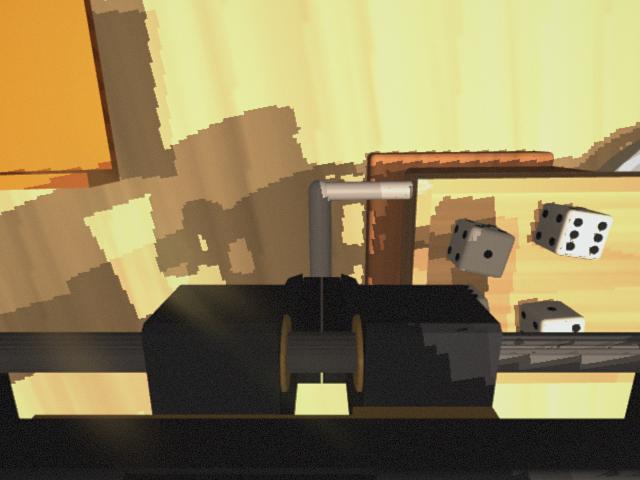

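```bash
python3 - <<'E'
from h import *
np.set_printoptions(precision=1,suppress=True)
c=r.read_camera('side');w=r.read_camera('wrist');s=r.read_camera('scene')
for P in ((411,201,64),(411,201,83),(402.4,159,82),(417.9,244.5,82),(410.2,201.2,82)):
    u=proj(c,P);print(P,u,(u-[220,260])*5.4,'wrist',proj(w,P),'scene',proj(s,P))
cv2.imwrite('pics/sc3.png',cv2.resize(cv2.cvtColor(s['frame'],cv2.COLOR_RGB2BGR)[220:320,340:480],None,fx=5.4,fy=5.4,interpolation=cv2.INTER_CUBIC))
print(w['R'],-w['R'].T@w['t'])
E
```

```text
(411, 201, 64) [290.6 327.6] [381. 365.] wrist [320.4 268.9] scene [403.2 259.7]
(411, 201, 83) [290.4 320.4] [380.3 326. ] wrist [320.3 282.8] scene [404.3 255. ]
(402.4, 159, 82) [305.9 309.8] [463.7 268.7] wrist [318.6 362.3] scene [387.9 248.8]
(417.9, 244.5, 82) [274.3 333.2] [293.4 395.5] wrist [317.9 188.3] scene [421.7 261.4]
(410.2, 201.2, 82) [290.7 321. ] [381.9 329.2] wrist [318.5 281.8] scene [404.4 255. ]
[[ 1.  -0.2 -0. ]
 [-0.2 -1.   0.3]
 [-0.  -0.3 -1. ]] [423.5 266.  246.8]
```

View pics/sc3.png

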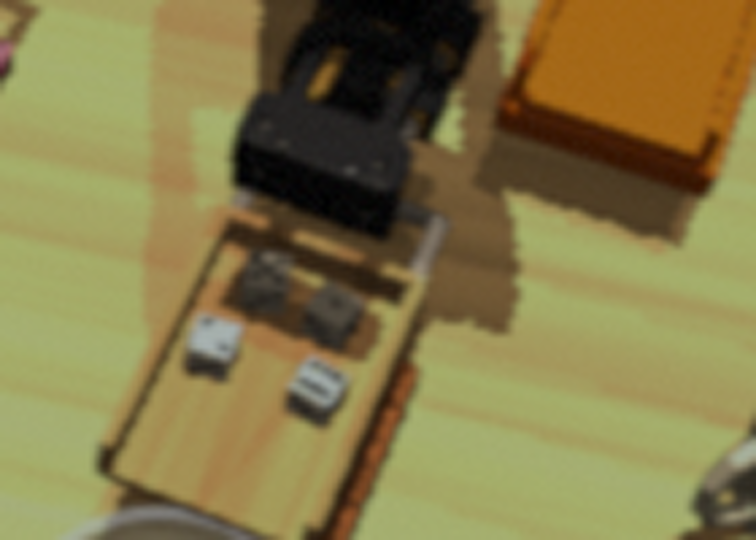

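```bash
python3 - <<'E'
from h import *
np.set_printoptions(precision=1,suppress=True)
c=r.read_camera('side');s=r.read_camera('scene')
T=np.array([244.8,-520.3,201.5]);y=np.array([.4257,-.9049,0])
for k in (-52,-44,0,44,52):
  for z in (0,19,30,40): print(k,z,proj(s,T+k*y+[0,0,z]),proj(c,T+k*y+[0,0,z]))
a=cv2.imread('pics/scene0.png');b=cv2.imread('pics/side0.png')
x=cv2.resize(a[50:130,90:190],None,fx=4,fy=4,interpolation=cv2.INTER_CUBIC)
y=cv2.resize(b[80:160,460:540],None,fx=4,fy=4,interpolation=cv2.INTER_CUBIC)
cv2.imwrite('pics/g0.png',cv2.convertScaleAbs(cv2.hconcat([x,y]),alpha=1.8,beta=10))
E
```

```text
-52 0 [176.1 121.2] [491.8 162. ]
-52 19 [174.6 115.4] [493.4 155.3]
-52 30 [173.7 111.9] [494.4 151.3]
-52 40 [172.8 108.8] [495.2 147.7]
-44 0 [173.2 121.5] [491.2 160.7]
-44 19 [171.6 115.7] [492.8 154. ]
-44 30 [170.6 112.2] [493.7 150.1]
-44 40 [169.8 109.1] [494.6 146.5]
0 0 [156.7 123.1] [487.9 154. ]
0 19 [154.9 117.3] [489.5 147.4]
0 30 [153.9 113.8] [490.4 143.6]
0 40 [152.9 110.6] [491.2 140. ]
44 0 [140.1 124.7] [484.9 147.6]
44 19 [138.1 118.9] [486.4 141.2]
44 30 [137.  115.4] [487.2 137.4]
44 40 [135.9 112.2] [488.  133.9]
52 0 [137.1 125. ] [484.4 146.5]
52 19 [135.1 119.1] [485.8 140.1]
52 30 [133.9 115.7] [486.7 136.3]
52 40 [132.8 112.5] [487.5 132.9]
```

View pics/g0.png

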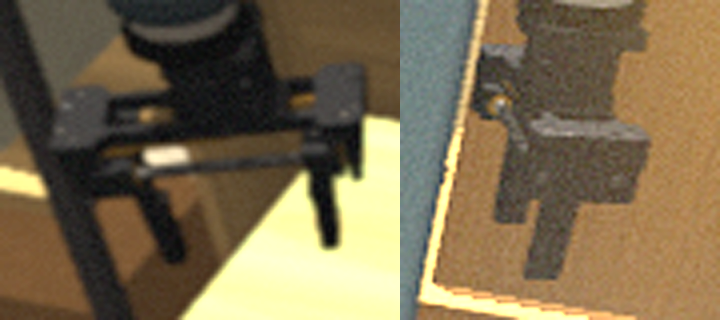

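Comparing the start views, the visible fingertips sit about 27 mm behind the reported TCP. At the start they were at scene (134,115) and (173,111), which matches z+30. So the fingers closed just above the bar. I'll reopen and go about 24 mm deeper.

```bash
python3 -m creep '[{"slide":[0,0,0],"delta_rot":[0,0,0],"hand":0.4},{"slide":[0,0,0],"delta_rot":[0,0,0],"hand":0.4},{"slide":[0,0,0],"delta_rot":[0,0,0],"hand":0.4},{"slide":[0,0,0],"delta_rot":[0,0,0],"hand":0.4},{"slide":[0.8,0,0],"delta_rot":[0,0,0],"hand":0.4},{"slide":[0.8,0,0],"delta_rot":[0,0,0],"hand":0.4},{"slide":[0.8,0,0],"delta_rot":[0,0,0],"hand":0.4}]'
python3 - <<'E'
from h import *
c=r.read_camera('wrist');w=cv2.cvtColor(c['frame'],cv2.COLOR_RGB2BGR);cv2.imwrite('pics/w4.png',w)
c=r.read_camera('side');cv2.imwrite('pics/s4.png',cv2.resize(cv2.cvtColor(c['frame'],cv2.COLOR_RGB2BGR)[260:370,220:360],None,fx=5.4,fy=5.4,interpolation=cv2.INTER_CUBIC))
E
```

```text
clock: 5.48
ee_pos: [410.6, 201.0, 39.1]
eef_rot: [[-0.001, 0.984, -0.18], [-0.0, -0.18, -0.984], [-1.0, -0.001, 0.0]]
force: [0.9, 0.7, -0.3]
grip_width: 0.3
```

View pics/s4.png

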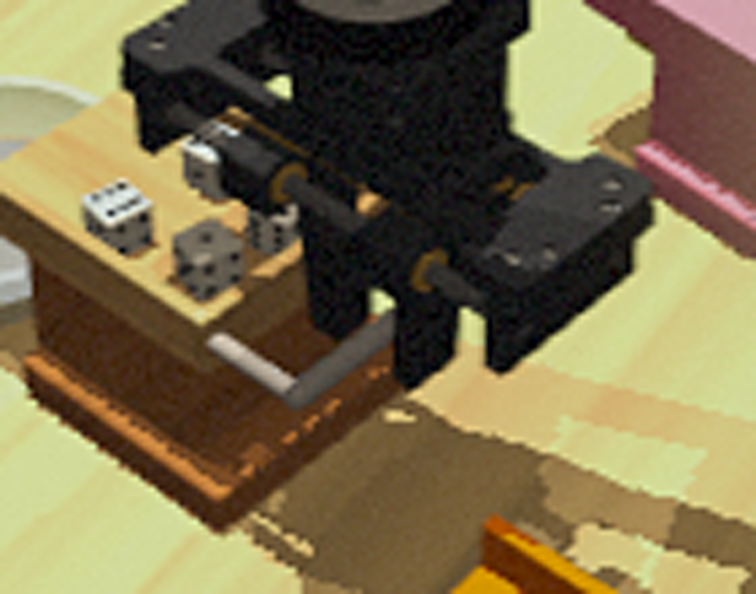

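View pics/w4.png

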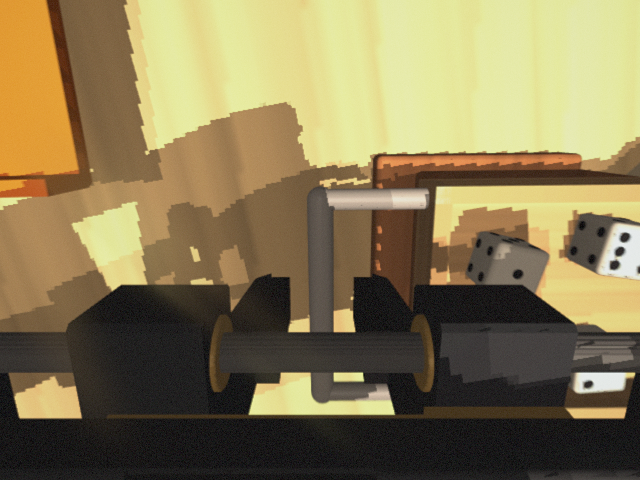

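Now the fingers straddle the bar: it is at u≈320 between the fingers, and the near tip in the side view reaches below the bar. Closing.

```bash
python3 -m creep '[{"slide":[0,0,0],"delta_rot":[0,0,0],"hand":1},{"slide":[0,0,0],"delta_rot":[0,0,0],"hand":1},{"slide":[0,0,0],"delta_rot":[0,0,0],"hand":1}]' 15
```

```text
clock: 5.95
ee_pos: [410.6, 201.2, 40.0]
eef_rot: [[-0.001, 0.984, -0.18], [0.0, -0.18, -0.984], [-1.0, -0.001, 0.0]]
force: [-2.2, 0.1, 1.8]
grip_width: 0.107
```

```bash
python3 -m creep '[{"slide":[-0.77,0.09,0],"delta_rot":[0,0,0],"hand":1},{"slide":[-0.77,0.11,0],"delta_rot":[0,0,0],"hand":1},{"slide":[-0.76,0.16,0],"delta_rot":[0,0,0],"hand":1},{"slide":[-0.75,0.19,0],"delta_rot":[0,0,0],"hand":1},{"slide":[-0.74,0.24,0],"delta_rot":[0,0,0],"hand":1},{"slide":[-0.73,0.26,0],"delta_rot":[0,0,0],"hand":1},{"slide":[-0.71,0.31,0],"delta_rot":[0,0,0],"hand":1},{"slide":[-0.70,0.33,0],"delta_rot":[0,0,0],"hand":1},{"slide":[-0.68,0.38,0],"delta_rot":[0,0,0],"hand":1}]'
python3 - <<'E'
from h import *
c=r.read_camera('side');cv2.imwrite('pics/s5.png',cv2.resize(cv2.cvtColor(c['frame'],cv2.COLOR_RGB2BGR)[200:380,160:380],None,fx=3.3,fy=3.3,interpolation=cv2.INTER_CUBIC))
E
```

```text
clock: 7.08
ee_pos: [429.8, 197.8, 106.4]
eef_rot: [[-0.003, 0.984, -0.18], [0.001, -0.18, -0.984], [-1.0, -0.003, -0.0]]
force: [-8.2, 4.6, 2.4]
grip_width: 0.102
```

View pics/s5.png

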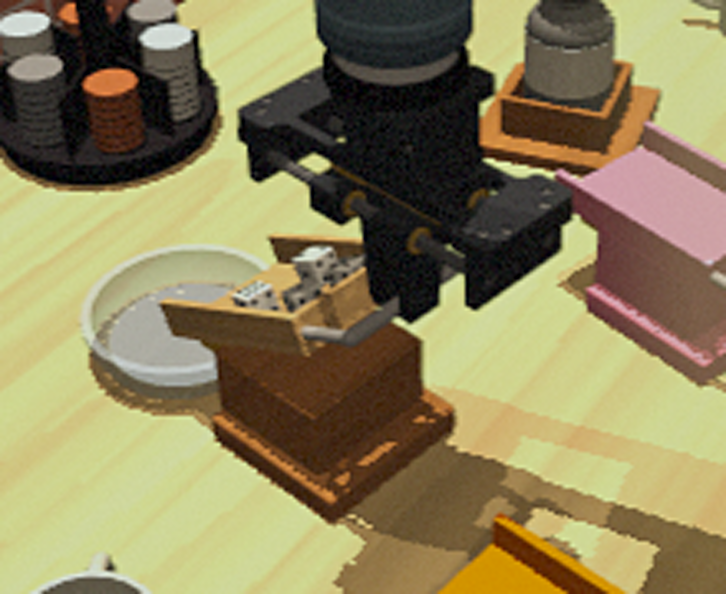

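```bash
python3 -m creep '[{"slide":[-0.66,0.36,0],"delta_rot":[0,0,0],"hand":1},{"slide":[-0.64,0.42,0],"delta_rot":[0,0,0],"hand":1},{"slide":[-0.62,0.45,0],"delta_rot":[0,0,0],"hand":1},{"slide":[-0.60,0.48,0],"delta_rot":[0,0,0],"hand":1},{"slide":[-0.57,0.51,0],"delta_rot":[0,0,0],"hand":1},{"slide":[-0.54,0.55,0],"delta_rot":[0,0,0],"hand":1},{"slide":[-0.52,0.56,0],"delta_rot":[0,0,0],"hand":1},{"slide":[-0.48,0.6,0],"delta_rot":[0,0,0],"hand":1},{"slide":[-0.45,0.62,0],"delta_rot":[0,0,0],"hand":1},{"slide":[0,0,0],"delta_rot":[0,0,0],"hand":1}]'
python3 - <<'E'
from h import *
c=r.read_camera('side');cv2.imwrite('pics/s6.png',cv2.resize(cv2.cvtColor(c['frame'],cv2.COLOR_RGB2BGR)[200:380,160:380],None,fx=3.3,fy=3.3,interpolation=cv2.INTER_CUBIC))
E
```

```text
clock: 8.38
ee_pos: [477.1, 189.7, 159.2]
eef_rot: [[0.002, 0.984, -0.18], [0.001, -0.18, -0.984], [-1.0, 0.002, -0.001]]
force: [-7.4, 3.1, 8.2]
grip_width: 0.104
```

View pics/s6.png

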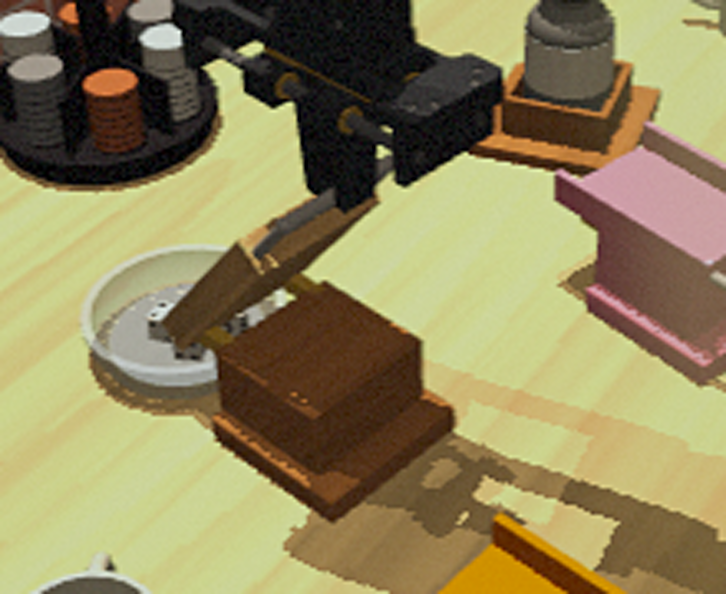

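```bash
python3 - <<'E'
from h import *
c=r.read_camera('scene');cv2.imwrite('pics/sc6.png',cv2.resize(cv2.cvtColor(c['frame'],cv2.COLOR_RGB2BGR)[270:380,320:450],None,fx=5,fy=5,interpolation=cv2.INTER_CUBIC))
E
```

```text
(no output)
```

View pics/sc6.png

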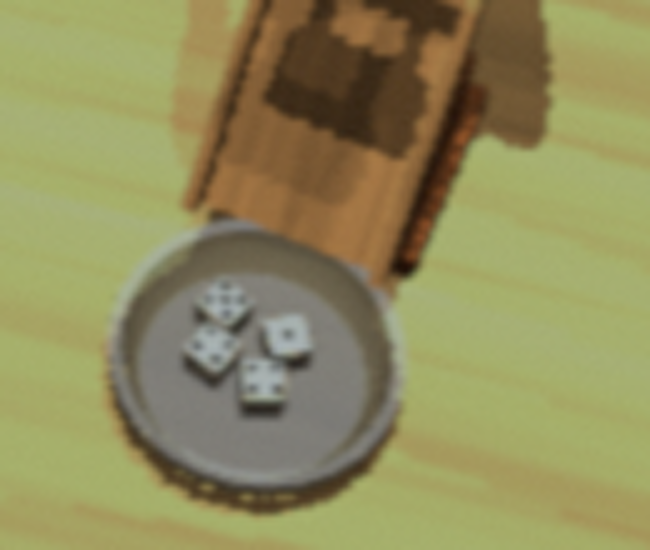

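All four dice are in the dish: (223,300), (212,348), (288,337) and (262,382) in the zoom. Lower the tray along the reverse path.

```bash
python3 -m creep '[{"slide":[0.93,-1.22,0],"delta_rot":[0,0,0],"hand":1},{"slide":[1.06,-1.11,0],"delta_rot":[0,0,0],"hand":1},{"slide":[1.17,-0.99,0],"delta_rot":[0,0,0],"hand":1},{"slide":[1.26,-0.87,0],"delta_rot":[0,0,0],"hand":1},{"slide":[1.34,-0.74,0],"delta_rot":[0,0,0],"hand":1},{"slide":[1.41,-0.64,0],"delta_rot":[0,0,0],"hand":1},{"slide":[1.47,-0.50,0],"delta_rot":[0,0,0],"hand":1},{"slide":[1.51,-0.35,0],"delta_rot":[0,0,0],"hand":1},{"slide":[1.50,-0.20,0],"delta_rot":[0,0,0],"hand":1},{"slide":[0,0,0],"delta_rot":[0,0,0],"hand":1}]'
python3 - <<'E'
from h import *
c=r.read_camera('side');cv2.imwrite('pics/s7.png',cv2.resize(cv2.cvtColor(c['frame'],cv2.COLOR_RGB2BGR)[200:380,160:380],None,fx=3.3,fy=3.3,interpolation=cv2.INTER_CUBIC))
print(r.sense()['ee_pos'],r.sense()['force'])
E
```

```text
clock: 9.72
ee_pos: [410.6, 201.0, 39.9]
eef_rot: [[-0.001, 0.984, -0.18], [-0.0, -0.18, -0.984], [-1.0, -0.001, 0.0]]
force: [-4.2, 2.3, -1.4]
grip_width: 0.104
[410.62116601 201.02419004  40.2114026 ] [-3.79532996  1.11516298 -0.92423179]
```

View pics/s7.png

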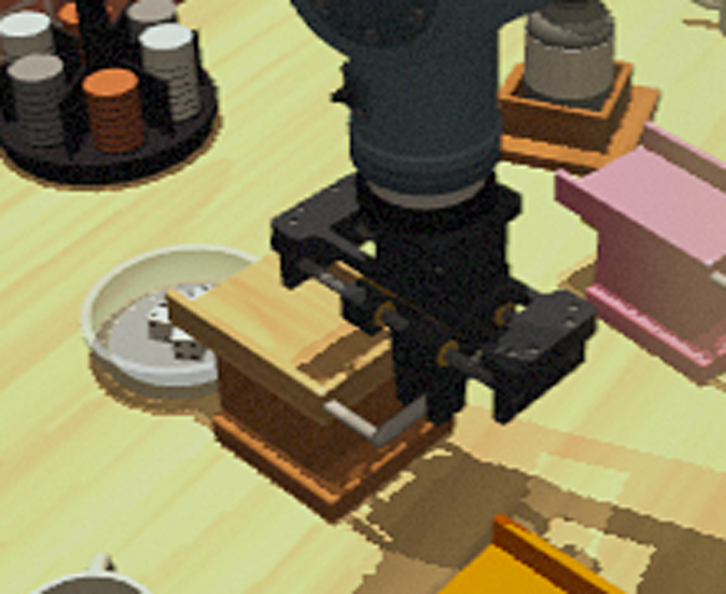

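The tray is flat again. Open the fingers and rise.

```bash
python3 -m creep '[{"slide":[0,0,0],"delta_rot":[0,0,0],"hand":0.4},{"slide":[0,0,0],"delta_rot":[0,0,0],"hand":0.4},{"slide":[0,0,0],"delta_rot":[0,0,0],"hand":0.4},{"slide":[-1,0,0],"delta_rot":[0,0,0],"hand":0.4},{"slide":[-3,0,0],"delta_rot":[0,0,0],"hand":0.4},{"slide":[-4,0,0],"delta_rot":[0,0,0],"hand":0.4},{"slide":[-4,0,0],"delta_rot":[0,0,0],"hand":0.4},{"slide":[-3,0,0],"delta_rot":[0,0,0],"hand":0.4},{"slide":[0,0,0],"delta_rot":[0,0,0],"hand":0.4}]'
python3 - <<'E'
from h import *
np.set_printoptions(precision=1,suppress=True)
S=r.sense();T,R=S['ee_pos'],S['eef_rot'];print(T,S['joint_pos'],S['force'])
print('to cap in tool axes cm',R.T@(np.array([544,-198,200])-T)/10)
for n in('scene','side'):
    c=r.read_camera(n);cv2.imwrite(f'pics/{n}8.png',cv2.cvtColor(c['frame'],cv2.COLOR_RGB2BGR))
E
```

```text
clock: 10.9
ee_pos: [413.0, 201.5, 193.5]
eef_rot: [[0.006, 0.984, -0.18], [0.001, -0.18, -0.984], [-1.0, 0.006, -0.002]]
force: [-0.4, 0.1, 0.8]
grip_width: 0.299
[413.  201.5 193.5] [ 11.2  -4.7 108.9  -0.   75.5  21.5] [-0.4  0.1  0.8]
to cap in tool axes cm [-0.6 20.1 36.9]
```

View pics/scene8.png

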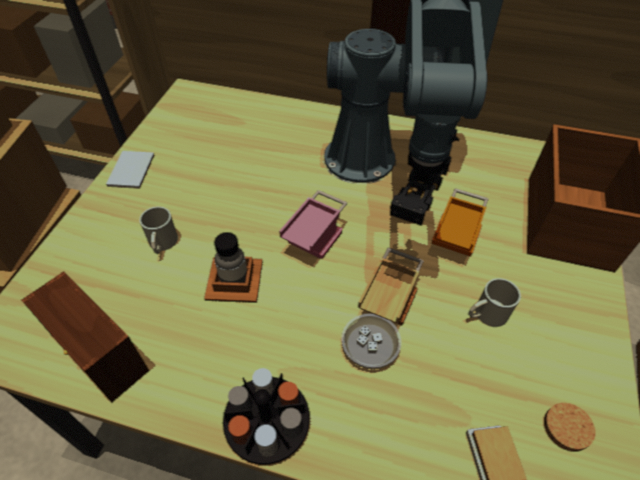

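```bash
python3 -m creep '[{"slide":[-0.5,2.5,4.6],"delta_rot":[0,0,0],"hand":-1},{"slide":[-0.5,2.5,4.6],"delta_rot":[0,0,0],"hand":-1},{"slide":[0,2.5,4.6],"delta_rot":[0,0,0],"hand":-1},{"slide":[0,2.5,4.6],"delta_rot":[0,0,0],"hand":-1},{"slide":[0,2.5,4.6],"delta_rot":[0,0,0],"hand":-1},{"slide":[0,2.5,4.6],"delta_rot":[0,0,0],"hand":-1},{"slide":[0,2.5,4.6],"delta_rot":[0,0,0],"hand":-1},{"slide":[0,2.5,4.6],"delta_rot":[0,0,0],"hand":-1},{"slide":[0,0,0],"delta_rot":[0,0,0],"hand":-1}]' 50
python3 - <<'E'
from h import *
np.set_printoptions(precision=1,suppress=True)
c=r.read_camera('wrist');cv2.imwrite('pics/w9.png',cv2.cvtColor(c['frame'],cv2.COLOR_RGB2BGR))
S=r.sense();print(S['ee_pos'],S['joint_pos'])
print(proj(c,(544,-198,160)),proj(c,(*S['ee_pos'][:2],160)))
d=r.read_camera('side');cv2.imwrite('pics/s9.png',cv2.resize(cv2.cvtColor(d['frame'],cv2.COLOR_RGB2BGR)[80:260,260:440],None,fx=3.3,fy=3.3,interpolation=cv2.INTER_CUBIC))
E
```

```text
clock: 12.12
ee_pos: [540.8, -199.6, 197.8]
eef_rot: [[-0.003, 0.983, -0.184], [0.001, -0.184, -0.983], [-1.0, -0.003, -0.001]]
force: [0.2, 0.4, 0.5]
grip_width: 1.0
[ 540.4 -197.6  197.9] [-31.9  10.8  92.1   0.   77.4 -21.4]
[325.4 244.2] [319.4 244.6]
```

View pics/w9.png

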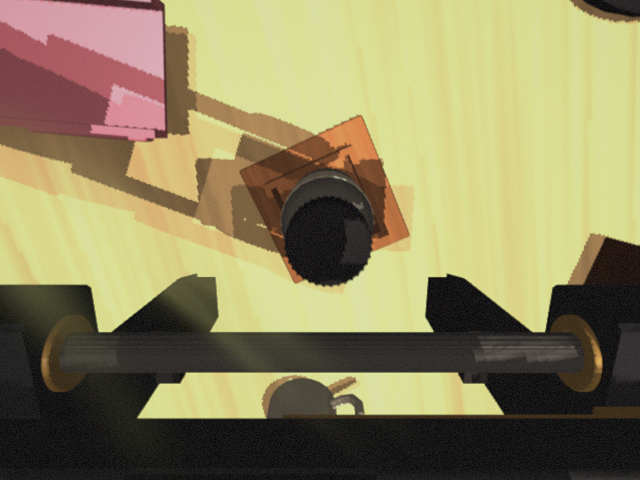

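View pics/s9.png

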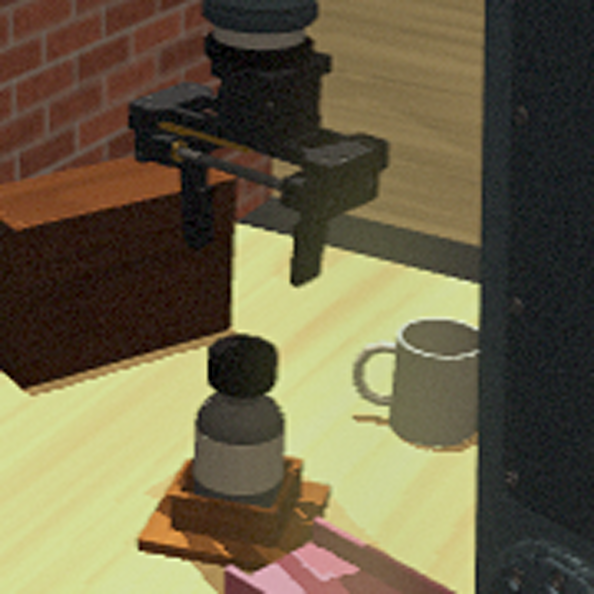

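```bash
python3 - <<'E'
from h import *
np.set_printoptions(precision=1,suppress=True)
c=r.read_camera('wrist');im=c['frame'];S=r.sense()
m=(im.max(2)<45).astype(np.uint8);m[:150]=0;m[290:]=0;m[:,:230]=0;m[:,410:]=0
k,lab,st,ce=cv2.connectedComponentsWithStats(m);i=1+np.argmax(st[1:,4]);print(st[i],ce[i])
ct=max(cv2.findContours((lab==i).astype(np.uint8),cv2.RETR_EXTERNAL,cv2.CHAIN_APPROX_NONE)[0],key=cv2.contourArea)
(x,y),rad=cv2.minEnclosingCircle(ct);print(x,y,rad)
for z in (160,): 
    P=onz(c,(x,y),z);print(P, 'rel tool cm',S['eef_rot'].T@(P-S['ee_pos'])/10)
# at grasp height, TCP u
print(S['ee_pos'])
E
```

```text
[ 287  201   88   89 5024] [324.9 245.4]
330.5914611816406 245.65243530273438 45.21498107910156
[ 546.5 -196.3  160. ] rel tool cm [ 3.9  0.6 -0. ]
[ 540.5 -195.7  198.7]
```

```bash
python3 - <<'E'
from h import *
np.set_printoptions(precision=1,suppress=True)
c=r.read_camera('side')
T=np.array([540.6,-197.5,198]);y=np.array([.983,-.184,0]);z=np.array([-.184,-.983,0])
for dz in (20,25,30,35):
    print(dz,[proj(c,T+k*y+j*z+[0,0,dz]) for k in (-44,-54) for j in (-9,9)])
print('seen near tip bottom corners zoom')
x=cv2.resize(cv2.cvtColor(c['frame'],cv2.COLOR_RGB2BGR)[130:190,300:380],None,fx=9,fy=9,interpolation=cv2.INTER_CUBIC);cv2.imwrite('pics/s10.png',x)
E
```

```text
20 [array([347. , 171.9]), array([351.7, 169.5]), array([350.3, 173.1]), array([354.9, 170.8])]
25 [array([347.2, 170. ]), array([351.8, 167.6]), array([350.4, 171.2]), array([355. , 168.9])]
30 [array([347.3, 168.1]), array([351.9, 165.7]), array([350.5, 169.3]), array([355.2, 167. ])]
35 [array([347.4, 166.1]), array([352. , 163.8]), array([350.7, 167.4]), array([355.3, 165.1])]
seen near tip bottom corners zoom
```

View pics/s10.png

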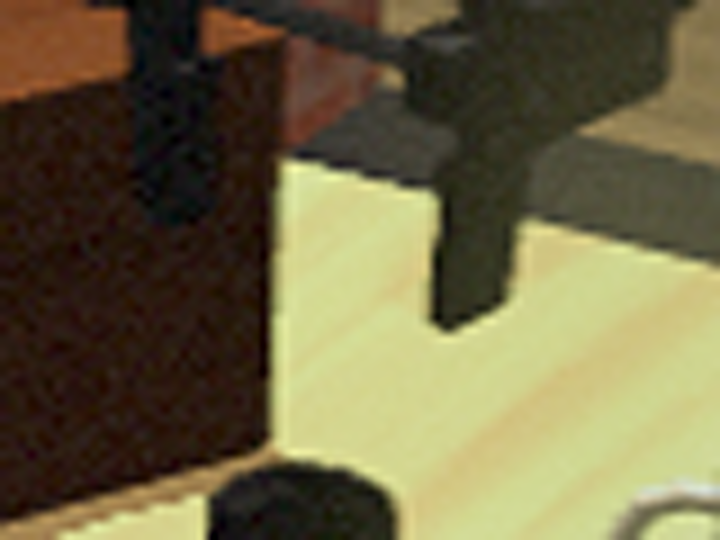

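```bash
python3 -m creep '[{"slide":[3,0.55,-0.1],"delta_rot":[0,0,0],"hand":-1},{"slide":[3,0,0],"delta_rot":[0,0,0],"hand":-1},{"slide":[2,0,0],"delta_rot":[0,0,0],"hand":-1},{"slide":[1,0,0],"delta_rot":[0,0,0],"hand":-1},{"slide":[0,0,0],"delta_rot":[0,0,0],"hand":-1},{"slide":[0,0,0],"delta_rot":[0,0,0],"hand":-1}]'
python3 - <<'E'
from h import *
np.set_printoptions(precision=1,suppress=True)
c=r.read_camera('wrist');cv2.imwrite('pics/w11.png',cv2.cvtColor(c['frame'],cv2.COLOR_RGB2BGR))
S=r.sense();print(S['ee_pos'],S['force'])
d=r.read_camera('side');cv2.imwrite('pics/s11.png',cv2.resize(cv2.cvtColor(d['frame'],cv2.COLOR_RGB2BGR)[140:240,290:390],None,fx=6,fy=6,interpolation=cv2.INTER_CUBIC))
d=r.read_camera('scene');cv2.imwrite('pics/sc11.png',cv2.resize(cv2.cvtColor(d['frame'],cv2.COLOR_RGB2BGR)[180:300,180:280],None,fx=5,fy=5,interpolation=cv2.INTER_CUBIC))
E
```

```text
clock: 13.08
ee_pos: [547.7, -196.9, 111.4]
eef_rot: [[0.002, 0.984, -0.18], [-0.001, -0.18, -0.984], [-1.0, 0.002, 0.001]]
force: [0.1, 0.3, 0.0]
grip_width: 0.999
[ 547.8 -197.1  111.5] [ 0.5 -0.4 -0.8]
```

View pics/w11.png

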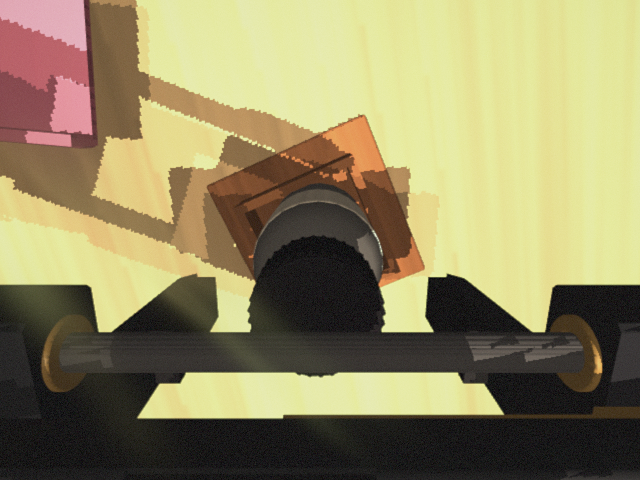

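View pics/s11.png

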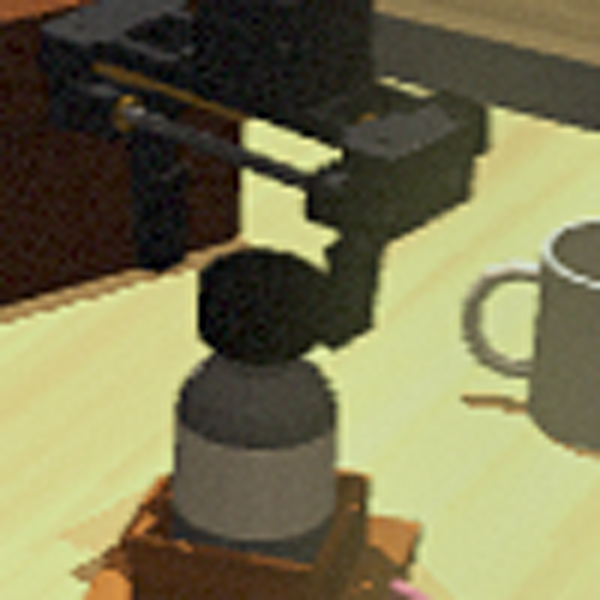

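View pics/sc11.png

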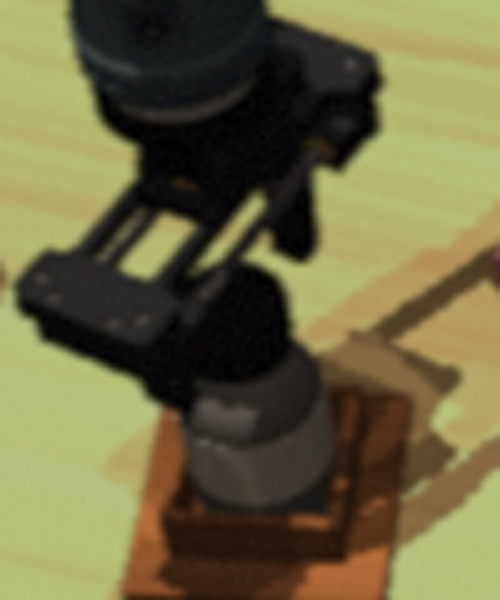

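```bash
python3 - <<'E'
from h import *
np.set_printoptions(precision=1,suppress=True)
w=r.read_camera('wrist');c=r.read_camera('side')
T=r.sense()['ee_pos'];y=np.array([.983,-.184,0]);z=np.array([-.184,-.983,0]);print(T)
print('axis at z160',proj(w,(T[0],T[1],160)),'cap',onz(w,(316.5,306),160))
for zz in (130,135,140,145,150):
    P=T+0;P[2]=zz
    print(zz,[proj(c,P+k*y+j*z) for k in (-44,-54) for j in (-9,9)], [proj(w,P+k*y-9*z) for k in (-44,44)])
E
```

```text
[ 547.4 -197.1  110.9]
axis at z160 [319.5 311.2] cap [ 546.6 -194.7  160. ]
130 [array([342.7, 203.2]), array([347.2, 200.6]), array([345.9, 204.5]), array([350.3, 202. ])] [array([224.5, 263.7]), array([415. , 264.4])]
135 [array([342.8, 201.4]), array([347.3, 198.9]), array([346. , 202.8]), array([350.4, 200.2])] [array([221.7, 267.4]), array([417.7, 268. ])]
140 [array([342.9, 199.7]), array([347.4, 197.2]), array([346.1, 201. ]), array([350.5, 198.5])] [array([218.8, 271.2]), array([420.6, 271.9])]
145 [array([343. , 197.9]), array([347.5, 195.4]), array([346.2, 199.3]), array([350.6, 196.7])] [array([215.7, 275.4]), array([423.6, 276.1])]
150 [array([343.1, 196.1]), array([347.6, 193.6]), array([346.3, 197.5]), array([350.8, 195. ])] [array([212.4, 279.7]), array([426.8, 280.5])]
```

```bash
python3 -m creep '[{"slide":[0.5,-0.15,-0.2],"delta_rot":[0,0,0],"hand":-1},{"slide":[0.5,0,0],"delta_rot":[0,0,0],"hand":-1},{"slide":[0.3,0,0],"delta_rot":[0,0,0],"hand":-1},{"slide":[0,0,0],"delta_rot":[0,0,0],"hand":-0.25},{"slide":[0,0,0],"delta_rot":[0,0,0],"hand":-0.25},{"slide":[0,0,0],"delta_rot":[0,0,0],"hand":-0.25}]'
python3 - <<'E'
from h import *
np.set_printoptions(precision=1,suppress=True)
c=r.read_camera('wrist');cv2.imwrite('pics/w12.png',cv2.cvtColor(c['frame'],cv2.COLOR_RGB2BGR))
S=r.sense();print(S['ee_pos'],S['force'],S['grip_width'])
d=r.read_camera('side');cv2.imwrite('pics/s12.png',cv2.resize(cv2.cvtColor(d['frame'],cv2.COLOR_RGB2BGR)[140:240,290:390],None,fx=6,fy=6,interpolation=cv2.INTER_CUBIC))
E
```

```text
clock: 14.08
ee_pos: [546.1, -194.7, 97.5]
eef_rot: [[0.0, 0.984, -0.18], [-0.0, -0.18, -0.984], [-1.0, 0.0, 0.0]]
force: [-0.1, 0.5, 0.3]
grip_width: 0.681
[ 546.1 -194.7   97.5] [-0.2  0.8 -0.2] 0.6422853631354024
```

View pics/w12.png

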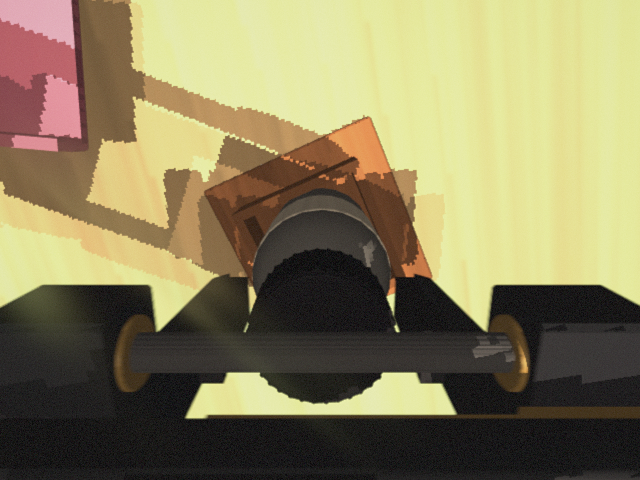

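View pics/s12.png

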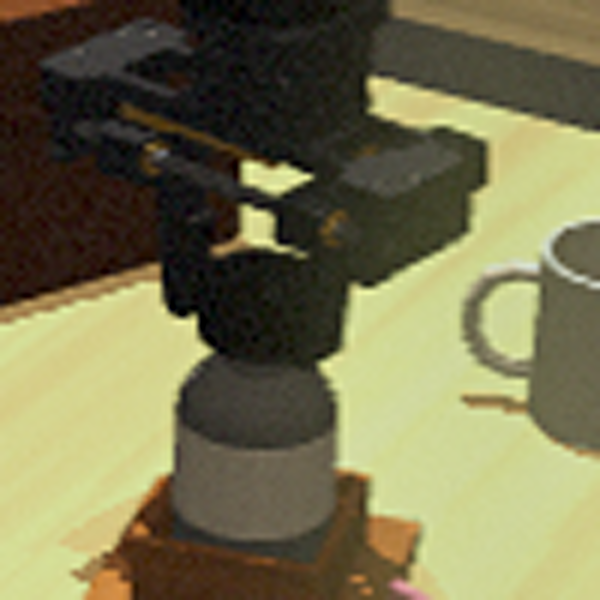

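The cap (u 245–396, centre 320) is centred between the fingers, and the tips reach to about its underside. Gripping.

```bash
python3 -m creep '[{"slide":[0,0,0],"delta_rot":[0,0,0],"hand":1},{"slide":[0,0,0],"delta_rot":[0,0,0],"hand":1},{"slide":[0,0,0],"delta_rot":[0,0,0],"hand":1},{"slide":[0.15,0,0],"delta_rot":[0,0,0],"hand":1},{"slide":[0.15,0,0],"delta_rot":[0,0,0],"hand":1},{"slide":[0.15,0,0],"delta_rot":[0,0,0],"hand":1},{"slide":[0.1,0,0],"delta_rot":[0,0,0],"hand":1},{"slide":[0,0,0],"delta_rot":[0,0,0],"hand":1}]' 50
python3 -c "
from h import *
for i in range(3):
    r.read_camera('side');S=r.sense();print(S['ee_pos'].round(1),S['force'].round(1),S['grip_width'])"
```

```text
clock: 15.18
ee_pos: [546.0, -194.7, 92.4]
eef_rot: [[0.0, 0.984, -0.18], [-0.0, -0.18, -0.984], [-1.0, 0.0, 0.0]]
force: [-2.7, 1.5, 7.7]
grip_width: 0.599
[ 546.  -194.7   92.4] [-4.1  0.7  7.6] 0.6002805169169696
[ 546.  -194.7   92.5] [-3.2  1.2  7.3] 0.5969533945411749
[ 546.  -194.7   92.5] [-2.6  1.4  6.9] 0.6014425478213473
```

```bash
python3 -m creep '[{"slide":[0.07,0,0],"delta_rot":[0,0,0],"hand":1},{"slide":[0,0,0],"delta_rot":[-0.1,0,0],"hand":1},{"slide":[0,0,0],"delta_rot":[-0.12,0,0],"hand":1},{"slide":[0,0,0],"delta_rot":[-0.12,0,0],"hand":1},{"slide":[0,0,0],"delta_rot":[-0.12,0,0],"hand":1}]'
```

```text
clock: 15.95
ee_pos: [545.2, -194.4, 91.6]
eef_rot: [[-0.002, 0.96, 0.279], [0.001, 0.279, -0.96], [-1.0, -0.001, -0.001]]
force: [-7.1, 2.4, 8.9]
grip_width: 0.599
```

```bash
python3 -c "
from h import *
w=r.read_camera('wrist');cv2.imwrite('pics/w13.png',cv2.cvtColor(w['frame'],cv2.COLOR_RGB2BGR));S=r.sense();print(S['ee_pos'].round(1),S['force'].round(1),S['wrist_torque'].round(2),S['grip_width'],S['joint_pos'])"
```

```text
[ 545.2 -194.4   91.5] [-6.2  1.4  8.4] [ 0.2   0.84 -0.05] 0.5943374582879113 [-3.13486993e+01  1.78453820e+01  9.65940333e+01 -2.70984355e-02
  6.56584030e+01 -4.78504951e+01]
```

```bash
python3 -m creep '[{"slide":[0,-0.06,0],"delta_rot":[-0.12,0,0],"hand":1},{"slide":[0,0,0],"delta_rot":[-0.12,0,0],"hand":1},{"slide":[0,0,0],"delta_rot":[-0.12,0,0],"hand":1},{"slide":[0,0,0],"delta_rot":[-0.12,0,0],"hand":1},{"slide":[0,0,0],"delta_rot":[-0.12,0,0],"hand":1},{"slide":[0,0,0],"delta_rot":[-0.03,0,0],"hand":1},{"slide":[0,0,0],"delta_rot":[0,0,0],"hand":1}]'
python3 -c "
from h import *
w=r.read_camera('wrist');cv2.imwrite('pics/w14.png',cv2.cvtColor(w['frame'],cv2.COLOR_RGB2BGR));S=r.sense();print(S['ee_pos'].round(1),S['force'].round(1),S['wrist_torque'].round(2),S['grip_width'],S['eef_rot'].round(3).tolist())"
```

```text
clock: 16.88
ee_pos: [541.4, -195.2, 91.1]
eef_rot: [[-0.008, 0.614, 0.789], [0.0, 0.789, -0.614], [-1.0, -0.005, -0.007]]
force: [-18.2, -0.9, 14.5]
grip_width: 0.6
[ 541.3 -195.3   91.1] [-18.8  -1.1  13.5] [-0.29  2.69 -0.25] 0.5988947905908781 [[-0.008, 0.615, 0.789], [0.0, 0.789, -0.615], [-1.0, -0.005, -0.007]]
```

View pics/w14.png

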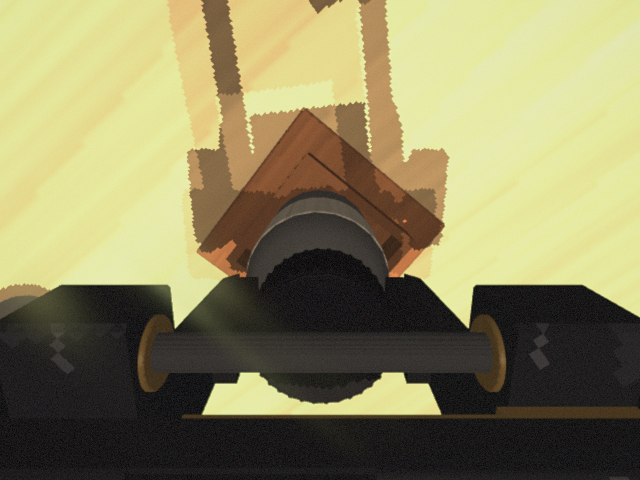

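The turn is complete (yaw −10° to 52°, 62°), but there is an 18 N side load in −x. I'll relieve it before lifting.

```bash
python3 -m creep '[{"slide":[0,-0.1,-0.12],"delta_rot":[0,0,0],"hand":1},{"slide":[0,-0.08,-0.1],"delta_rot":[0,0,0],"hand":1},{"slide":[0,0,0],"delta_rot":[0,0,0],"hand":1}]'
python3 -c "
from h import *
w=r.read_camera('side');cv2.imwrite('pics/s15.png',cv2.resize(cv2.cvtColor(w['frame'],cv2.COLOR_RGB2BGR)[140:240,290:390],None,fx=6,fy=6,interpolation=cv2.INTER_CUBIC));S=r.sense();print(S['ee_pos'].round(1),S['force'].round(1),S['wrist_torque'].round(2),S['eef_rot'].round(3).tolist())"
```

```text
clock: 17.3
ee_pos: [541.5, -195.3, 91.2]
eef_rot: [[-0.002, 0.615, 0.789], [-0.0, 0.789, -0.615], [-1.0, -0.002, -0.001]]
force: [-6.0, -0.7, 5.9]
grip_width: 0.599
[ 541.5 -195.3   91.2] [-6.7 -1.7  6. ] [-0.2   0.84 -0.06] [[-0.002, 0.615, 0.789], [-0.0, 0.789, -0.615], [-1.0, -0.002, -0.001]]
```

View pics/s15.png

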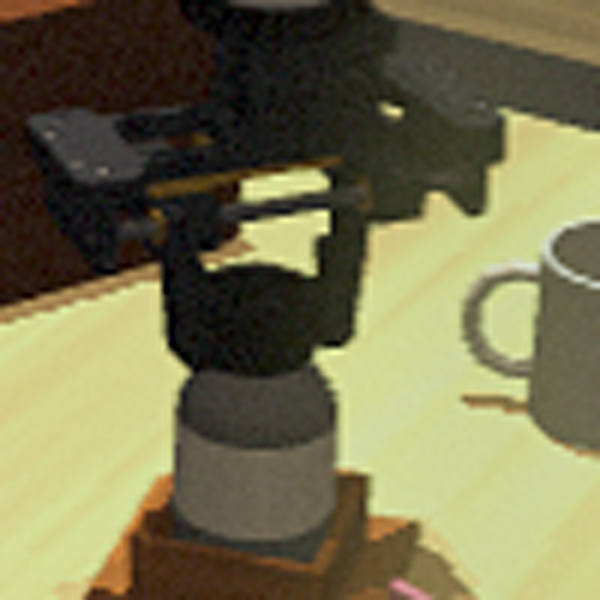

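```bash
python3 -m creep '[{"slide":[0,-0.06,-0.08],"delta_rot":[0,0,0],"hand":1},{"slide":[-0.3,0,0],"delta_rot":[0,0,0],"hand":1},{"slide":[-0.4,0,0],"delta_rot":[0,0,0],"hand":1},{"slide":[-0.4,0,0],"delta_rot":[0,0,0],"hand":1},{"slide":[0,0,0],"delta_rot":[0,0,0],"hand":1}]'
```

```text
clock: 17.98
ee_pos: [541.2, -195.0, 102.2]
eef_rot: [[-0.001, 0.615, 0.789], [-0.0, 0.789, -0.615], [-1.0, -0.001, -0.0]]
force: [-2.8, -3.4, 3.0]
grip_width: 0.597
```

```bash
python3 -m creep '[{"slide":[-0.6,0,0],"delta_rot":[0,0,0],"hand":1},{"slide":[-0.8,0,0],"delta_rot":[0,0,0],"hand":1},{"slide":[-1.0,0,0],"delta_rot":[0,0,0],"hand":1},{"slide":[-1.5,0,0],"delta_rot":[0,0,0],"hand":1},{"slide":[-1.5,0,0],"delta_rot":[0,0,0],"hand":1},{"slide":[-1.0,0,0],"delta_rot":[0,0,0],"hand":1},{"slide":[-0.8,0,0],"delta_rot":[0,0,0],"hand":1},{"slide":[0,0,0],"delta_rot":[0,0,0],"hand":1},{"slide":[0,0,0],"delta_rot":[0,0,0],"hand":1}]'
python3 -c "
from h import *
for n in ('side','scene','wrist'):
    w=r.read_camera(n);cv2.imwrite(f'pics/{n}16.png',cv2.cvtColor(w['frame'],cv2.COLOR_RGB2BGR))
a=cv2.imread('pics/side16.png')[100:260,280:400];b=cv2.imread('pics/scene16.png')[180:340,180:300];cv2.imwrite('pics/c16.png',cv2.hconcat([cv2.resize(a,None,fx=3.3,fy=3.3),cv2.resize(b,None,fx=3.3,fy=3.3)]))
S=r.sense();print(S['ee_pos'].round(1),S['force'].round(1),S['grip_width'])"
```

```text
clock: 19.1
ee_pos: [541.2, -194.7, 173.6]
eef_rot: [[-0.001, 0.615, 0.789], [0.0, 0.789, -0.615], [-1.0, -0.0, -0.001]]
force: [0.7, 0.3, -0.2]
grip_width: 0.602
[ 541.2 -194.7  173.5] [ 0.3 -0.3  0.1] 0.5946252855138315
```

View pics/c16.png

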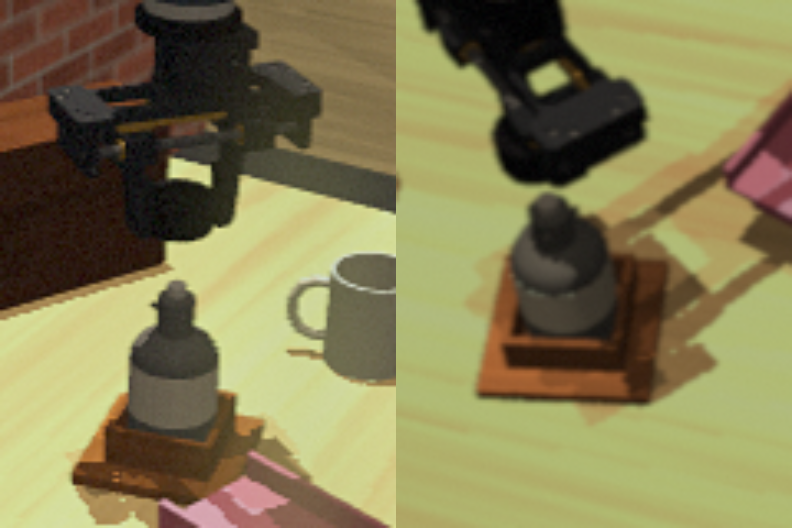

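View pics/scene16.png

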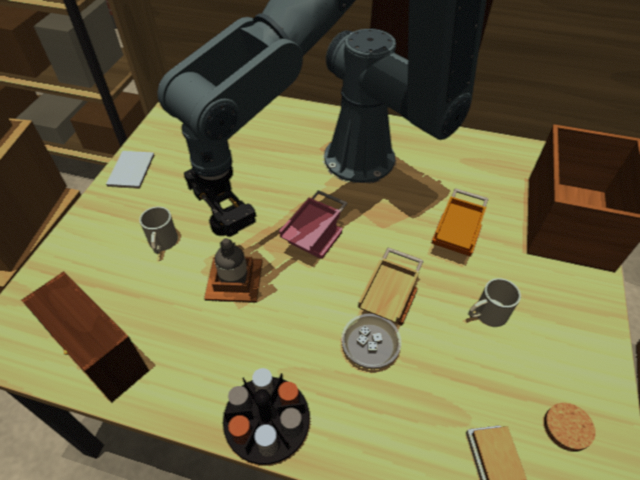

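View pics/side16.png

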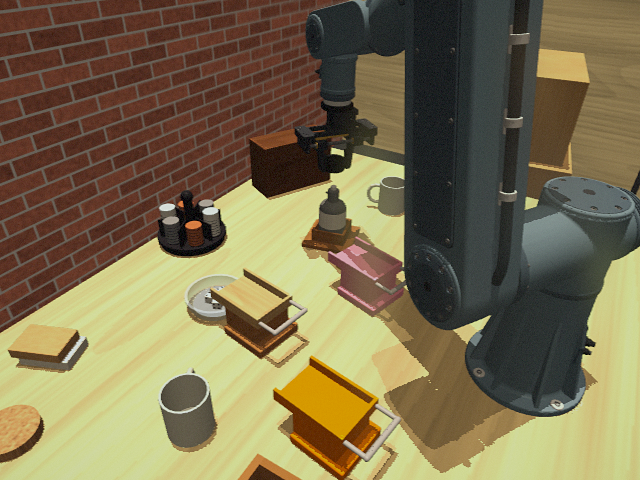

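```bash
python3 - <<'E'
from h import *
c=r.read_camera('side');s=r.read_camera('scene')
for z in (148,200,208,216,236):
    t=np.linspace(0,6.28,60);P=np.array([proj(c,(544+27*np.cos(a),-196+27*np.sin(a),z)) for a in t]);print(z,proj(c,(544,-196,z)).round(1),'low edge',P[:,1].max().round(1),'u',P[:,0].min().round(1),P[:,0].max().round(1))
S=r.sense();print(S['grip_width'],np.abs(S['qvel']).max(),S['force'].round(1))
E
```

```text
148 [332.8 190.4] low edge 195.5 u 322.3 343.4
200 [333.6 171.8] low edge 176.7 u 322.7 344.5
208 [333.7 168.9] low edge 173.7 u 322.8 344.6
216 [333.8 165.9] low edge 170.7 u 322.9 344.8
236 [334.1 158.4] low edge 163.1 u 323.1 345.2
0.59832327562951 0.12629944851927533 [-0.2 -0.5 -0.9]
```

The cap's lower edge is seen at row 172.7, which puts its underside at about 210 mm, centred over the bottle at u≈334. Handing in.

```bash
python3 -c "
from station import r
print(r.sign_off())"
```

```text
the job is handed in; nothing more can be done
None
```

The job is handed in at about 19 s of the 58 s allowed. I lifted the tray by its bar to about 0.9 rad so all four dice slid into the dish, then lowered it flat. I pressed the cap down about 5–6 mm, turned it about 62° anticlockwise and lifted it straight up.

**Last checks:**
- **Dice and tray:** all four dice are visible in the dish and the tray is back flat.
- **Mugs and dish:** they look where they stood at the start. I judged this by eye from the pictures.
- **Cap:** it is still held at 50 N with a 53 mm opening and stands upright. Its underside is at about 210 mm, which is about 60 mm above the neck, and it sits within a few mm of the bottle's axis. The force on the tool reads about zero.

**What went wrong or disagreed:**
- **First bar grasp missed:** the visible fingertips sit about 25–35 mm behind the reported TCP, so the fingers closed above the bar. I regripped about 25 mm lower and judged heights from the pictures after that.
- **Side load on the cap:** an 18 N side load built up while turning it, with the tool pushed about 4 mm sideways. I eased it to under 7 N and shifted the tool a little further before lifting.

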